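# Snap a retaining clip into an axle groove

## Task

Lift the red-tabbed wire spring clip out of its blue slotted block and press it from above, open side down, into the groove of the steel axle on the grey bearing stand until it snaps fully home and holds the roller on, then let go of it. The groove can sit anywhere along the bare axle, so find it by feel or by eye; never force the clip (keep every push on the axle under 25 N), and leave the flux tin and the magnet where they are.

Things in the scene. Friction and masses are not known exactly. Their poses are not given: they have to be found in the camera images.
- clip_tab (a point): Centre of the clip's red grip tab, a block 20 (clip x) by 12 (y) by 28 mm high (z); pinch it across the 20 mm, fingers closing along x. z points up out of the tab, y is the axis of the ring below it. The fingertips may reach 20 mm below this point (wire shoulders begin at 21 mm). At the start the clip stands in the blue block, this point about 59.5 mm above the table.
- clip_bore (a point): Centre of the clip's ring, 38 mm straight below clip_tab, same axes; home, it lies on the axle's axis. Ring: 6 mm round dark spring wire, bore 22 mm, open below; clip 40 g. Throat 16 mm between the jaws, flared to a 23 mm mouth; each jaw springs out at most about 3.5 mm. A downward push of about 6 to 14 N snaps it over the groove's core, where its bridge comes to rest.
- clip_mouth (a point): Point between the lowest ends of the clip's two jaws, 15.5 mm below clip_bore, same axes. Pressed on the axle's full 30 mm diameter, the jaws meet it with clip_bore about 23 mm above the axis and can never get below about 18 mm; over the groove the clip sinks freely until clip_bore is about 16.5 mm above the axis, where the jaws begin to spread.
- roller_face (a point): Point on the axle's axis, 65 mm above the table, in the outer face of the yellow roller (40 mm diameter) of the fixed stand. The bare steel axle, 30 mm thick, sticks out from here along -y; x is level across it, z up. It has one groove, 9 mm wide, core 22 mm; its middle is 12 to 34 mm out from here, differs from run to run and is not measured. Past the groove come 12 mm more axle.
- stand: Fixed grey bearing stand that carries the roller and the axle: foot 84 x 54 mm, 87 mm high; origin on the table under the axle's axis, 30 mm behind roller_face (axle points along -y).
- rack: Fixed blue block that holds the clip: foot 60 x 44 mm, 34 mm high, origin at the centre of its underside. In its middle a slot open at the top, 37 mm along x, 7.2 mm along y, 28 mm deep; the clip stands in it upright and comes out straight up.
- flux_tin: Bystander: round green flux tin with a cream lid, 75 mm diameter, 48 mm high, loose; origin at the centre of its underside.
- magnet: Bystander: red and grey three-cornered welding magnet lying flat, 50 x 100 x 16 mm, loose; origin at the centre of its underside.

How it is judged:
By the outcome, as a careful person would: the job done as asked, in the order asked, and still so for the second after the job is handed in, with the robot touching nothing.
It also fails if it takes over 51 s, if anything falls off the work surface, if the arm or the gripper's body presses on something with over 40 N, if the wrist force passes 120 N, or if a joint passes its speed limit or range.

## Robot

A 6-joint arm with a two-finger parallel gripper is mounted at the origin on a cart in front of the work surface, level with it; the furniture and walls round the work are solid. World frame = base frame: x ahead of the robot, y to its left, z up, the work surface at z = 0. Lengths are in mm, angles in degrees, forces in N, time in s.
With the tool pointing down it reaches from about 300 to 850 mm from the base axis. Payload 4.2 kg.
Tool frame: the origin (TCP) lies midway between the tips of the shut fingers; the grasp point (between the pads) lies env.grip_depth behind it (env.grip_depth is the distance from the TCP to the grasp point, in mm); z points along the fingers, y is the direction in which the jaws open and shut (so a half turn about z gives the same grasp; the last joint's range is limited). The gripper opens to 91 mm and grips with 3 to 60 N. Pads are 32 mm wide; open, the fingers measure 118 mm over their backs; the gripper's body (76 mm by 178 mm) begins 60 mm behind the grasp point.
Start: joints at [71.391, 18.312, 89.639, -0, 72.044, -1.146], TCP at [172.561, 548.512, 213.976] pointing down, gripper open.
Joint ranges: [-177.97, 177.97], [-48.28, 115.42], [12.27, 149.76], [-77.06, 257.06], [2.81, 150.46], [-146.56, 146.56]. Speed limits (degrees/s): [147.25, 147.25, 180, 180, 180, 180].

## Interface

Orientations are given as [roll, pitch, yaw] about the fixed x, y, z axes, in that order (R = Rz(yaw) Ry(pitch) Rx(roll)).
In Python, from workcell import env, cams, spotter gives the robot as it stands.
- The arm moves only by the tool apply_moves, never from a script. Its argument "plan" is a list of rows, each an object with "jaw": the closure, from 0 (fully open) to 1 (shut); "delta_pos": the shift along the tool's x, y, z in mm, a list of three; "spin": the turn about the tool's z in rad. In form: [{"jaw": jaw, "delta_pos": [dx, dy, dz], "spin": spin}, ...]. A call has exactly 8 rows; each row is the pose to reach, as a shift and turn from the pose measured when the call began, along the tool's axes at that moment; what a row does not reach only later rows make up. A row lasts 1/8 s, in which the tool goes at most 62.5 mm and 10.7 degrees, less where a joint would pass 70% of its speed; a pose out of reach is approached as far as the arm can. A call with a gripper value outside its range is refused whole. The fingers move at their own pace and stop on an object; "squeeze" is the grip in N (left out, the last holds). Time passes only in rows, so rows that repeat a pose let the fingers close, or fill a call up. It gives the time, the measured TCP pose, the force and the opening at its end, in the units of the state.
- env.state(): the state, without advancing time (a new reading comes with each control period).
- cams.grab_frame(name): name is "scene" or "top" or "wrist"; returns the picture (384x512x3 uint8, red, green, blue); there is no depth.
- cams.calibration(name): a dict with "camera_matrix" (3x3 intrinsics, pixels), "rvec" (rotation vector, rad) and "tvec" (3), from world to camera coordinates, as OpenCV has them. Camera axes: x right, y down, z forward; pixel columns grow to the right and rows downward; lengths in mm; the calibration is good to about 2 mm. A picture is of the moment at which its call begins: read the wrist's pose just before it. calibration takes no time and is no camera call; for the wrist camera it gives the pose at the moment of the call.
- env.job_done(): hands the job in, once; it reports no verdict.
Trained networks look in the newest picture that a camera, given by its name, has taken for a name from the list of things; names that differ only in an ending like _2 or _b are one class to them, and where a whole thing is asked for, a point or a joint stands for the part that bears it (a point fixed in the world has none). Each returns a list of dicts, best first, with "confidence" (0 to 1); they miss things now and then, are a little off and sometimes report something else, mostly with a low value. They report only what shows in the picture. A call takes as long as a camera call.
- spotter.masks_of(camera, target): "region" (384x512 bool, what is visible of it) and "extent" ([left, top, right, bottom] in pixels, round what is visible of it).
The state is a dict: "time_s": time; "qpos": joint angles; "qvel": joint speeds; "effort": joint torques, N m; "ee_pos": TCP position; "ee_rot": TCP orientation; "force": force on the tool from outside, world axes, zero at the start; "torque": the same for the moment, N m; "gripper_width": finger opening in mm.
Only numpy, scipy, OpenCV 4.12 (cv2) and the standard library are available. Lean on these libraries where they do the work, as an engineer would, in place of code of your own. Each camera call takes 0.05 s, during which the arm holds its last target.

## Working session

There is one attempt and no reset: what is moved stays moved. The work goes in short steps, Python scripts to look and compute and a tool call to move; the robot and the scene stay as the last step left them, time stands still between calls to the robot, and variables do not carry over. Pictures are saved under pics/ and viewed, and the job is handed in when it is done.

Besides the shell and the picture viewer there is one more tool, called after ">>>" by a JSON object that holds its "api" and its "payload". apply_moves: Moves the arm, as the interface text tells. Its arguments: {"type":"object","properties":{"plan":{"type":"array"},"squeeze":{"type":"number"}},"required":["plan"]}

```bash
mkdir -p pics; ls
python3 - <<'E'
from workcell import env, cams, spotter
import cv2, numpy as np
print(env.state(), env.grip_depth)
for n in ("scene","top","wrist"):
    im=cams.grab_frame(n); cv2.imwrite(f"pics/{n}0.png",im[:,:,::-1])
    c=cams.calibration(n); print(n,c)
    np.savez(f"{n}0.npz",im=im,**c)
E
```

```text
pics
{'time_s': 0.0, 'qpos': array([ 7.13908121e+01,  1.83513328e+01,  8.97078740e+01, -1.14318598e-03,
        7.20411705e+01, -1.14606387e+00]), 'qvel': array([ 0.02998877,  0.0527056 ,  0.06932201, -0.02680083, -0.00696675,
       -0.01790654]), 'effort': array([ 1.54043883e-03, -4.12476075e+01, -2.31976193e+01,  7.29674287e-02,
        4.58948000e-02, -1.24849171e-04]), 'ee_pos': array([172.39881799, 548.01872925, 213.11340519]), 'ee_rot': array([-1.79899621e+02, -9.21018651e-04,  1.62537229e+02]), 'force': array([ 0.27250471,  0.32727639, -0.82407144]), 'torque': array([0.01236762, 0.00199333, 0.0025685 ]), 'gripper_width': 91.15142468482439} 18.8
scene {'camera_matrix': array([[480.66528844,   0.        , 253.79393041],
       [  0.        , 480.66528844, 190.5693521 ],
       [  0.        ,   0.        ,   1.        ]]), 'rvec': array([ 1.97672975, -0.97825173,  0.55552021]), 'tvec': array([-251.89887172,  235.69935228,  890.27611771])}
top {'camera_matrix': array([[461.250787  ,   0.        , 250.33821308],
       [  0.        , 461.250787  , 199.85318853],
       [  0.        ,   0.        ,   1.        ]]), 'rvec': array([ 2.18082397, -2.15741596,  0.09407524]), 'tvec': array([  23.42754795,  399.28421115, 1351.90716835])}
wrist {'camera_matrix': array([[273.08895229,   0.        , 255.83623749],
       [  0.        , 273.08895229, 190.499372  ],
       [  0.        ,   0.        ,   1.        ]]), 'rvec': array([-2.36150502, -1.73117215, -0.22043981]), 'tvec': array([-574.94061196,  -26.48597624,  389.57673354])}
```

View pics/scene0.png

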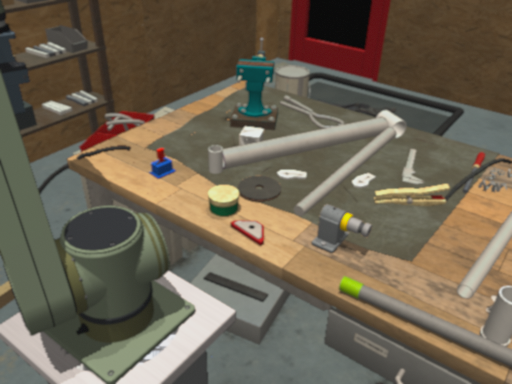

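View pics/top0.png

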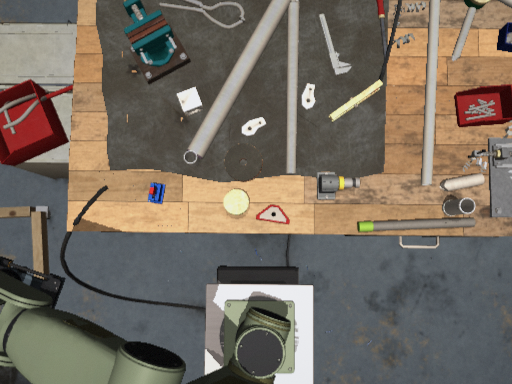

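View pics/wrist0.png

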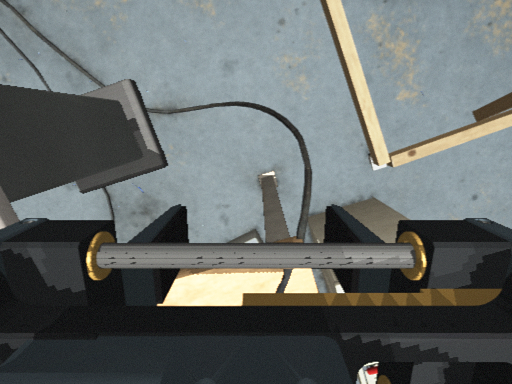

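The scene view shows the clip in its block at (161,163), the tin at (224,200), the magnet at (249,231) and the stand at (340,228). In the top view the rack is at (157,192) and the stand and axle at (340,184).

```bash
cat > h.py <<'E'
import numpy as np, cv2
from workcell import env, cams, spotter
def cal(n):
    c=cams.calibration(n); R=cv2.Rodrigues(c["rvec"])[0]; return c["camera_matrix"],R,np.array(c["tvec"]),c
def ray(n,uv,z,c=None):
    K,R,t,_=cal(n) if c is None else c
    d=R.T@np.linalg.inv(K)@np.array([uv[0],uv[1],1.]); C=-R.T@t
    return C+d*(z-C[2])/d[2]
def proj(n,p,c=None):
    K,R,t,cc=cal(n) if c is None else c
    return cv2.projectPoints(np.atleast_2d(np.float64(p)),cc["rvec"],cc["tvec"],K,None)[0][:,0]
def tri(obs):
    # obs list of (cam,uv)
    A=[];b=[]
    for n,uv in obs:
        K,R,t,_=cal(n); x=np.linalg.inv(K)@np.array([uv[0],uv[1],1.])
        for i in (0,1):
            A.append(R[i]-x[i]*R[2]); b.append(x[i]*t[2]-t[i])
    s=np.linalg.lstsq(np.array(A),np.array(b),rcond=None); return s[0]
E
python3 - <<'E'
from h import *
for cam in ("top","scene"):
    for t in ("clip_tab","rack","stand"):
        for m in spotter.masks_of(cam,t)[:2]:
            r=m["region"]; v,u=np.nonzero(r); print(cam,t,m["confidence"],m["extent"],u.mean(),v.mean(),r.sum())
print(env.state()["time_s"])
for n,uv,z in (("top",(157,192),34),("top",(340,184),65),("scene",(161,163),40),("top",(235,202),48)): print(n,ray(n,uv,z))
for n in("top","scene"):
    K,R,t,_=cal(n); print(n,-R.T@t)
im=np.load("top0.npz")["im"]; 
a=cv2.resize(im[165:215,130:190],None,fx=8,fy=8,interpolation=cv2.INTER_CUBIC); b=cv2.resize(im[160:210,305:375],None,fx=8,fy=8,interpolation=cv2.INTER_CUBIC)
cv2.imwrite("pics/ta.png",a[:,:,::-1]);cv2.imwrite("pics/tb.png",b[:,:,::-1])
im=np.load("scene0.npz")["im"]; 
a=cv2.resize(im[140:190,135:195],None,fx=8,fy=8,interpolation=cv2.INTER_CUBIC); b=cv2.resize(im[195:260,300:385],None,fx=8,fy=8,interpolation=cv2.INTER_CUBIC)
cv2.imwrite("pics/sa.png",a[:,:,::-1]);cv2.imwrite("pics/sb.png",b[:,:,::-1])
E
```

```text
top clip_tab 0.63 [148.7, 187.9, 155.5, 195.1] 152.14583333333334 190.29166666666666 48
top rack 0.78 [148.4, 181.0, 166.1, 204.2] 157.19915254237287 192.54237288135593 236
top stand 0.88 [316.4, 172.1, 343.7, 195.6] 328.2479061976549 184.79396984924622 597
scene rack 0.52 [148.3, 159.3, 173.2, 179.8] 161.11042944785277 168.40184049079755 326
scene stand 0.66 [310.1, 204.4, 350.8, 253.2] 330.9293650793651 228.16507936507938 1260
0.45
top [417.97157965 303.08526083  34.        ]
top [ 443.15235194 -230.11128385   65.        ]
scene [404.99103204 298.8294757   40.        ]
top [389.52001649  72.02804078  48.        ]
top [ 269.55492938   16.16600674 1383.72993152]
scene [-351.61125934 -557.25810746  690.96433771]
```

View pics/ta.png

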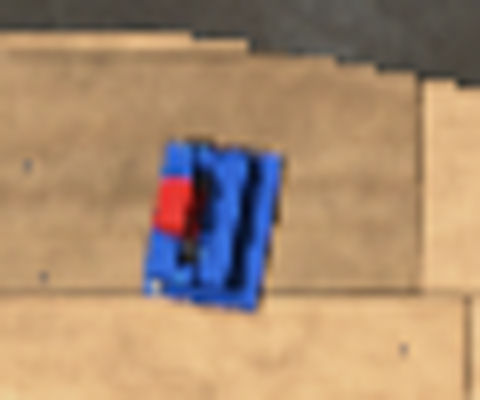

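View pics/tb.png

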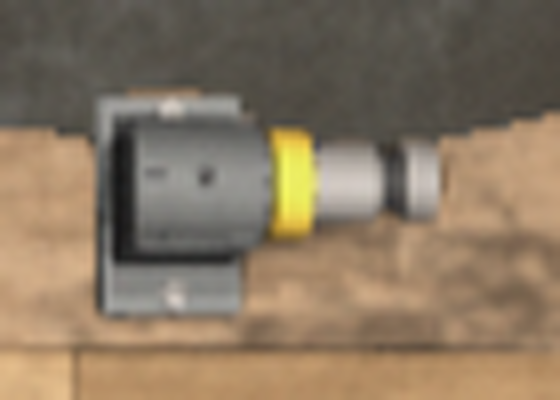

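View pics/sa.png

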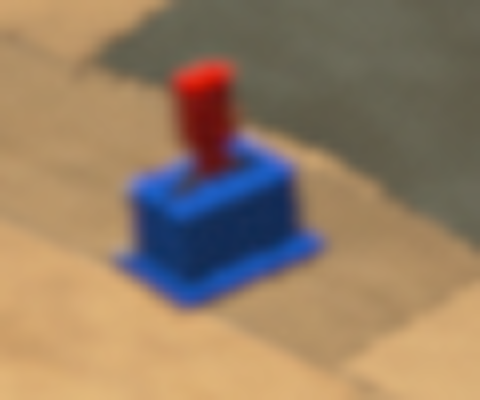

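View pics/sb.png

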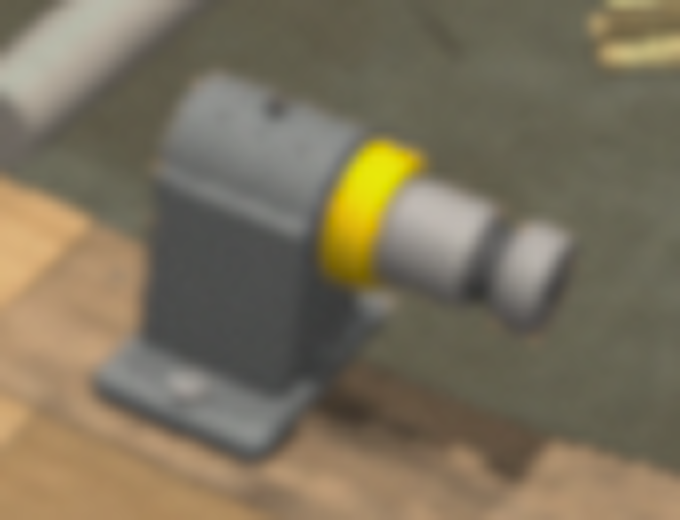

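The tab centroid in the top view is about (152,190). In the zoomed crops the groove is the dark band near top-view column 354, about 27 mm out from the roller face. Next I'll estimate the clip pose by triangulation and get the rack yaw.

```bash
cat >> h.py <<'E'
from scipy.spatial.transform import Rotation as Ro
def goto(p,yaw_y,s=None):
    """delta in tool frame for TCP p & tool-y world angle yaw_y(deg)"""
    s=s or env.state(); R=Ro.from_euler('xyz',s["ee_rot"],degrees=True).as_matrix()
    d=R.T@(np.array(p)-s["ee_pos"]); cur=np.degrees(np.arctan2(R[1,1],R[0,1]))
    # tool z down: positive spin about tool z = negative world yaw
    sp=-(yaw_y-cur); sp=(sp+180)%360-180
    print("TCP",s["ee_pos"].round(1),"rot",s["ee_rot"].round(2),"y-ang",round(cur,2)," delta",d.round(1)," spin",round(np.radians(sp),4))
E
python3 - <<'E'
from h import *
for n in("top","scene"):
    im=np.load(n+"0.npz")["im"].astype(int); r=(im[...,0]>130)&(im[...,1]<70)&(im[...,2]<70)
    box=(slice(165,215),slice(130,190)) if n=="top" else (slice(140,175),slice(140,190))
    m=np.zeros(r.shape,bool); m[box]=r[box]; v,u=np.nonzero(m); print(n,m.sum(),u.mean(),v.mean(),u.min(),u.max(),v.min(),v.max())
    print(ray(n,(u.mean(),v.mean()),73.5 if n=="top" else 62))
# rack foot corners in top
im=np.load("top0.npz")["im"].astype(int)
b=(im[...,2]>100)&(im[...,0]<90)&(im[...,1]<120); m=np.zeros(b.shape,np.uint8); m[165:215,130:190]=b[165:215,130:190]
m=cv2.morphologyEx(m,cv2.MORPH_CLOSE,np.ones((5,5)));v,u=np.nonzero(m); P=np.array([ray("top",(a,c),20)[:2] for a,c in zip(u,v)],np.float32)
print(P.mean(0),cv2.minAreaRect(P))
# stand: ax direction
for p in ((305+320/8,160+180/8),(305+440/8,160+180/8)): print(ray("top",p,65))
m=[x for x in spotter.masks_of("top","stand")]
v,u=np.nonzero(m[0]["region"]); P=np.array([ray("top",(a,c),20)[:2] for a,c in zip(u,v)],np.float32); print(cv2.minAreaRect(P))
goto([413,305,160],-8)
E
```

```text
top 22 151.1818181818182 190.36363636363637 149 153 188 193
[418.16951882 311.51731781  73.5       ]
scene 22 159.36363636363637 150.22727272727272 157 163 148 154
[425.14717125 323.21787872  62.        ]
[416.10086 306.20364] ((417.3841857910156, 308.69580078125), (43.10350799560547, 56.9721565246582), 81.53610229492188)
[ 447.6495424  -244.51061216   65.        ]
[ 448.08716767 -287.6006228    65.        ]
((444.4071960449219, -208.82142639160156), (77.34796142578125, 80.97039031982422), 89.85663604736328)
TCP [172.6 548.5 213.9] rot [180.    -0.   162.53] y-ang 72.53  delta [-302.4 -160.1   53.9]  spin 1.4056
```

>>> {"api": "apply_moves", "payload": {"plan": [{"jaw": 0,"delta_pos": [-50,-26,10],"spin": 0.18},{"jaw": 0,"delta_pos": [-100,-52,20],"spin": 0.36},{"jaw": 0,"delta_pos": [-150,-78,30],"spin": 0.54},{"jaw": 0,"delta_pos": [-200,-104,40],"spin": 0.72},{"jaw": 0,"delta_pos": [-255,-130,50],"spin": 0.9},{"jaw": 0,"delta_pos": [-306,-157,64],"spin": 1.08},{"jaw": 0,"delta_pos": [-306,-157,64],"spin": 1.26},{"jaw": 0,"delta_pos": [-306,-157,64],"spin": 1.414}]}}

```text
time_s: 1.5
ee_pos: [418.0, 306.0, 149.8]
ee_rot: [-180.0, 0.0, 81.1]
force: [-0.2, 0.1, 0.1]
gripper_width: 91.0
```

Run:
```python
from h import *
s=env.state(); print(s["time_s"],s["qpos"].round(1))
goto([417,307,42.5],-8.5)
c=cams.calibration("wrist"); im=cams.grab_frame("wrist"); np.savez("w1.npz",im=im,**c); cv2.imwrite("pics/w1.png",im[:,:,::-1])
```

```text
1.5 [ 34.9  16.2 102.7   0.   61.2  43.8]
TCP [418.  306.  149.8] rot [-1.7998e+02  1.0000e-02  8.1090e+01] y-ang -8.91  delta [  0.8  -1.1 107.3]  spin -0.0071
```

View pics/w1.png

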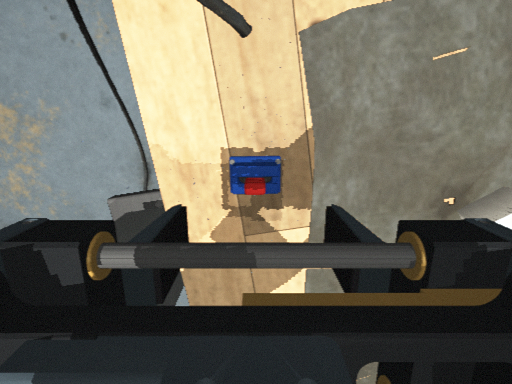

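The wrist view shows the red tab at about (256,186) with the slot and rack edges aligned to the image, so the yaw is good.

Run:
```python
from h import *
d=np.load("w1.npz"); im=d["im"]; cv2.imwrite("pics/w1c.png",cv2.resize(im[140:210,215:300],None,fx=8,fy=8,interpolation=cv2.INTER_NEAREST)[:,:,::-1])
c=(d["camera_matrix"],cv2.Rodrigues(d["rvec"])[0],d["tvec"],dict(rvec=d["rvec"],tvec=d["tvec"]))
print("C",-c[1].T@c[2])
i=im.astype(int); r=(i[...,0]>110)&(i[...,1]<60)&(i[...,2]<60); r[:140]=0;r[210:]=0; v,u=np.nonzero(r); print(u.min(),u.max(),v.min(),v.max(),r.sum())
a=np.radians(-8.5); X=np.array([np.cos(a),np.sin(a),0]);Y=np.array([-X[1],X[0],0]);
# predicted tab box for candidate centre
for cx,cy in ((418,308),(418,306),(417,310)):
    P=[np.array([cx,cy,59.5])+sx*10*X+sy*6*Y+sz*14*np.array([0,0,1]) for sx in(-1,1) for sy in(-1,1) for sz in (-1,1)]
    print(cx,cy,proj(None,P,c).round(1).tolist())
```

```text
C [428.5046832  376.84986056 319.7505059 ]
245 264 178 194 270
418 308 [[247.1, 194.4], [246.1, 202.3], [246.9, 183.2], [245.9, 190.0], [266.3, 194.3], [267.3, 202.2], [266.3, 183.1], [267.3, 189.9]]
418 306 [[247.4, 196.3], [246.4, 204.3], [247.2, 185.1], [246.2, 192.1], [266.5, 196.1], [267.6, 204.2], [266.6, 184.9], [267.6, 191.9]]
417 310 [[245.8, 192.8], [244.7, 200.5], [245.6, 181.5], [244.4, 188.1], [265.0, 192.6], [265.9, 200.3], [265.0, 181.3], [266.0, 188.0]]
```

View pics/w1c.png

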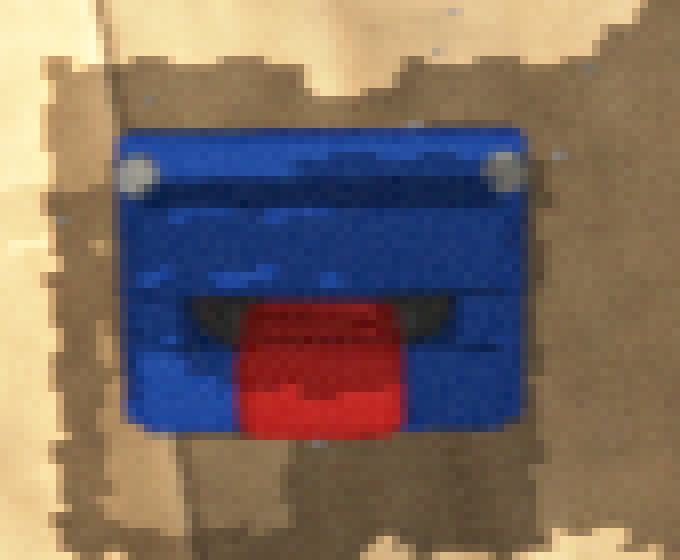

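Run:
```python
from h import *
d=np.load("w1.npz")
c=(d["camera_matrix"],cv2.Rodrigues(d["rvec"])[0],d["tvec"],dict(rvec=d["rvec"],tvec=d["tvec"]))
a=np.radians(-8.5); X=np.array([np.cos(a),np.sin(a),0]);Y=np.array([-X[1],X[0],0]);Z=np.array([0,0,1.])
for cx,cy in ((417,311),(417,313),(417,315)):
  for n,cc in (("w",c),("top",None),("scene",None)):
    p0=np.array([cx,cy,59.5])
    tab=proj(n,[p0+sx*10*X+sy*6*Y+sz*14*Z for sx in(-1,1) for sy in(-1,1) for sz in (-1,1)],cc)
    r0=np.array([cx,cy,0]); 
    rk=proj(n,[r0+sx*30*X+sy*22*Y for sx in(-1,1) for sy in(-1,1)],cc)
    print(cx,cy,n,"tab",tab.min(0).round(1),tab.max(0).round(1),"foot",rk.round(1).tolist())
```

```text
417 311 w tab [244.3 180.4] [265.8 199.5] foot [[230.8, 195.1], [229.7, 159.0], [280.2, 194.7], [280.7, 158.6]]
417 311 top tab [148.7 187. ] [156.1 195.5] foot [[162.1, 204.5], [147.8, 202.2], [165.6, 185.0], [151.3, 182.7]]
417 311 scene tab [155.6 147. ] [165.2 160.1] foot [[158.0, 179.5], [148.5, 173.3], [175.9, 171.7], [166.4, 165.8]]
417 313 w tab [243.9 178.5] [265.5 197.5] foot [[230.5, 193.5], [229.4, 157.3], [280.0, 193.1], [280.5, 156.9]]
417 313 top tab [148. 187.] [155.4 195.5] foot [[161.5, 204.5], [147.1, 202.2], [165.0, 185.0], [150.7, 182.7]]
417 313 scene tab [155.  146.7] [164.7 159.9] foot [[157.4, 179.3], [148.0, 173.1], [175.4, 171.5], [165.9, 165.6]]
417 315 w tab [243.5 176.6] [265.2 195.4] foot [[230.2, 191.9], [229.0, 155.6], [279.8, 191.6], [280.3, 155.2]]
417 315 top tab [147.3 187. ] [154.7 195.5] foot [[160.8, 204.4], [146.5, 202.1], [164.3, 184.9], [150.0, 182.7]]
417 315 scene tab [154.5 146.5] [164.2 159.7] foot [[156.9, 179.0], [147.5, 172.8], [174.9, 171.2], [165.4, 165.3]]
```

Run:
```python
from h import *
goto([416.8,312.5,42.5],-8.5)
```

```text
TCP [417.8 306.4 149.9] rot [-179.99   -0.     80.96] y-ang -9.04  delta [  5.9  -1.9 107.4]  spin -0.0093
```

>>> {"api": "apply_moves", "payload": {"plan": [{"jaw": 0,"delta_pos": [6,-2,20],"spin": -0.009},{"jaw": 0,"delta_pos": [6,-2,40],"spin": -0.009},{"jaw": 0,"delta_pos": [6,-2,60],"spin": -0.009},{"jaw": 0,"delta_pos": [6,-2,80],"spin": -0.009},{"jaw": 0,"delta_pos": [6,-2,95],"spin": -0.009},{"jaw": 0,"delta_pos": [6,-2,104],"spin": -0.009},{"jaw": 0,"delta_pos": [6,-2,107.4],"spin": -0.009},{"jaw": 0,"delta_pos": [6,-2,107.4],"spin": -0.009}]}}

```text
time_s: 2.55
ee_pos: [417.0, 312.8, 42.7]
ee_rot: [180.0, -0.0, 81.5]
force: [-0.5, 0.2, -0.2]
gripper_width: 91.5
```

Run:
```python
from h import *
c=cams.calibration("wrist"); im=cams.grab_frame("wrist"); np.savez("w2.npz",im=im,**c); cv2.imwrite("pics/w2.png",im[:,:,::-1])
goto([416.8,312.5,42.5],-8.5)
cc=(c["camera_matrix"],cv2.Rodrigues(c["rvec"])[0],c["tvec"],c)
a=np.radians(-8.5); X=np.array([np.cos(a),np.sin(a),0]);Y=np.array([-X[1],X[0],0]);Z=np.array([0,0,1.])
p0=np.array([416.8,312.5,59.5])
print(proj(0,[p0+sx*10*X+sy*6*Y+sz*14*Z for sx in(-1,1) for sy in(-1,1) for sz in (-1,1)],cc).round(1).tolist())
i=im.astype(int); r=(i[...,0]>100)&(i[...,1]<60)&(i[...,2]<60);r[350:]=0; v,u=np.nonzero(r); print(u.min(),u.max(),v.min(),v.max(),r.sum())
```

```text
TCP [417.1 312.9  42.9] rot [ 1.7997e+02 -4.0000e-02  8.1500e+01] y-ang -8.5  delta [-0.4 -0.2  0.4]  spin -0.0001
[[242.0, 240.6], [239.5, 261.8], [241.7, 223.6], [239.2, 242.3], [272.1, 240.6], [274.9, 261.8], [272.4, 223.6], [275.3, 242.3]]
241 274 223 242 277
```

View pics/w2.png

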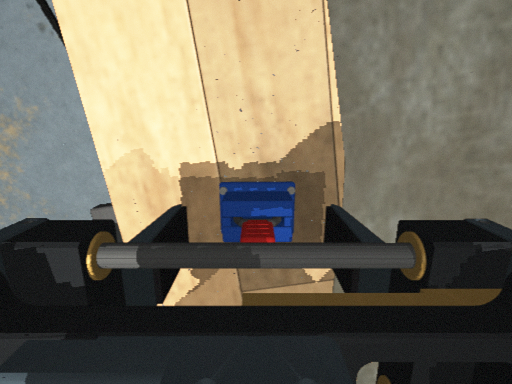

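The prediction (u 239.5–275, front edge v 223.6) matches the tab seen at 241–274, 223, so I'm well aligned. Closing now.

>>> {"api": "apply_moves", "payload": {"plan": [{"jaw": 0.5,"delta_pos": [0,0,0],"spin": 0},{"jaw": 0.7,"delta_pos": [0,0,0],"spin": 0},{"jaw": 0.85,"delta_pos": [0,0,0],"spin": 0},{"jaw": 0.9,"delta_pos": [0,0,0],"spin": 0},{"jaw": 0.9,"delta_pos": [0,0,0],"spin": 0},{"jaw": 0.9,"delta_pos": [0,0,0],"spin": 0},{"jaw": 0.9,"delta_pos": [0,0,0],"spin": 0},{"jaw": 0.9,"delta_pos": [0,0,0],"spin": 0}], "squeeze": 45}}

```text
time_s: 3.6
ee_pos: [417.2, 312.9, 42.9]
ee_rot: [180.0, -0.0, 81.5]
force: [0.8, -0.1, 0.5]
gripper_width: 19.6
```

>>> {"api": "apply_moves", "payload": {"plan": [{"jaw": 0.9,"delta_pos": [0,0,-10],"spin": 0},{"jaw": 0.9,"delta_pos": [0,0,-25],"spin": 0},{"jaw": 0.9,"delta_pos": [0,0,-45],"spin": 0},{"jaw": 0.9,"delta_pos": [0,0,-70],"spin": 0},{"jaw": 0.9,"delta_pos": [0,0,-95],"spin": 0},{"jaw": 0.9,"delta_pos": [0,0,-120],"spin": 0},{"jaw": 0.9,"delta_pos": [0,0,-135],"spin": 0},{"jaw": 0.9,"delta_pos": [0,0,-135],"spin": 0}]}}

```text
time_s: 4.6
ee_pos: [417.5, 313.2, 179.3]
ee_rot: [179.8, -0.2, 81.5]
force: [0.2, 0.4, -1.6]
gripper_width: 19.3
```

Run:
```python
from h import *
s=env.state();print(s["time_s"],s["force"],s["gripper_width"])
im=cams.grab_frame("wrist"); cv2.imwrite("pics/w3.png",im[:,:,::-1])
goto([447,-195,178],0)
goto([447,-335,178],0)
```

```text
4.6 [ 0.17636913  0.3888112  -1.62968406] 19.29712879068832
TCP [416.9 312.7 178.1] rot [ 1.7994e+02 -6.0000e-02  8.1500e+01] y-ang -8.5  delta [-4.977e+02  1.048e+02 -3.000e-01]  spin -0.1484
TCP [416.9 312.7 178.1] rot [ 1.7994e+02 -6.0000e-02  8.1500e+01] y-ang -8.5  delta [-6.362e+02  1.255e+02 -4.000e-01]  spin -0.1484
```

View pics/w3.png

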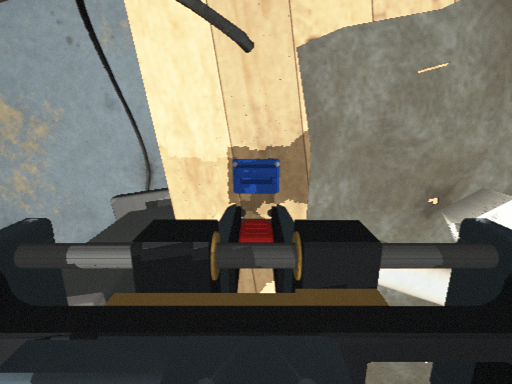

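The wrist view shows the clip held squarely, with the rack left behind empty at (256,176). Next I move to past the axle end.

>>> {"api": "apply_moves", "payload": {"plan": [{"jaw": 0.9,"delta_pos": [-40,8,0],"spin": -0.02},{"jaw": 0.9,"delta_pos": [-98,19,0],"spin": -0.04},{"jaw": 0.9,"delta_pos": [-156,31,0],"spin": -0.07},{"jaw": 0.9,"delta_pos": [-214,42,0],"spin": -0.1},{"jaw": 0.9,"delta_pos": [-272,54,0],"spin": -0.12},{"jaw": 0.9,"delta_pos": [-330,65,0],"spin": -0.148},{"jaw": 0.9,"delta_pos": [-388,77,0],"spin": -0.148},{"jaw": 0.9,"delta_pos": [-440,87,0],"spin": -0.148}]}}

```text
time_s: 5.65
ee_pos: [437.0, -137.1, 176.7]
ee_rot: [-180.0, -0.1, 89.9]
force: [0.8, -0.0, 0.3]
gripper_width: 19.7
```

Run:
```python
from h import *
goto([447,-340,178],0)
```

```text
TCP [ 437.  -137.1  176.7] rot [-1.7995e+02 -1.0000e-01  8.9930e+01] y-ang -0.07  delta [-202.9   10.2   -1.7]  spin -0.0012
```

>>> {"api": "apply_moves", "payload": {"plan": [{"jaw": 0.9,"delta_pos": [-40,2,0],"spin": 0},{"jaw": 0.9,"delta_pos": [-85,4,0],"spin": 0},{"jaw": 0.9,"delta_pos": [-130,6,0],"spin": 0},{"jaw": 0.9,"delta_pos": [-170,8,0],"spin": 0},{"jaw": 0.9,"delta_pos": [-195,10,0],"spin": 0},{"jaw": 0.9,"delta_pos": [-203,10,-2],"spin": 0},{"jaw": 0.9,"delta_pos": [-203,10,-2],"spin": 0},{"jaw": 0.9,"delta_pos": [-203,10,-2],"spin": 0}]}}

```text
time_s: 6.65
ee_pos: [446.7, -338.9, 178.4]
ee_rot: [-179.9, -0.1, 90.0]
force: [0.4, -0.3, 0.0]
gripper_width: 19.8
```

Run:
```python
from h import *
s=env.state();print(s["time_s"],s["force"],s["gripper_width"],s["ee_pos"],s["ee_rot"])
c=cams.calibration("wrist");im=cams.grab_frame("wrist"); np.savez("w4.npz",im=im,ee=s["ee_pos"],**c);cv2.imwrite("pics/w4.png",im[:,:,::-1])
cv2.imwrite("pics/w4c.png",cv2.resize(im[100:260,190:320],None,fx=4,fy=4,interpolation=cv2.INTER_NEAREST)[:,:,::-1])
```

```text
6.65 [ 0.35407438 -0.2756197   0.02503644] 19.751612114475396 [ 446.71166163 -338.85107207  178.37105349] [-1.79939735e+02 -1.41821819e-01  8.99893468e+01]
```

View pics/w4.png

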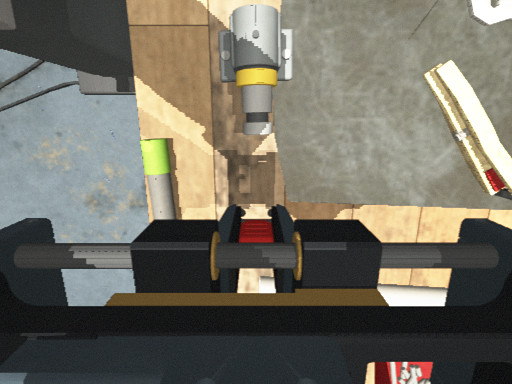

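View pics/w4c.png

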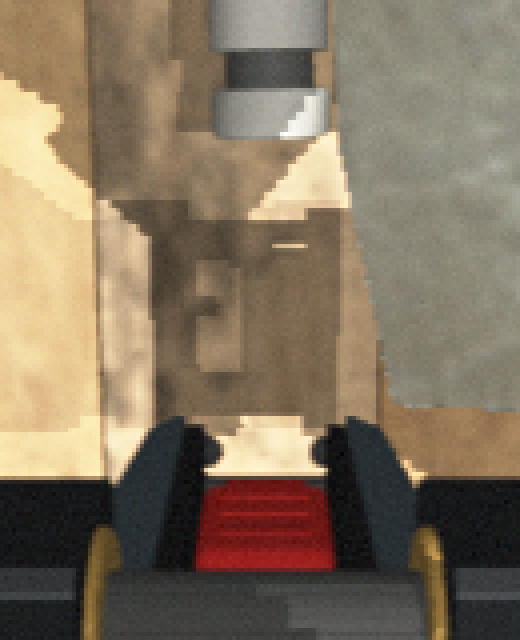

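The wrist view shows the yellow roller at (258,76), the axle below it, the dark groove band at rows about 112–122, and the axle end near row 130.

Run:
```python
from h import *
d=np.load("w4.npz"); im=d["im"]; g=im.astype(int).mean(2)
c=(d["camera_matrix"],cv2.Rodrigues(d["rvec"])[0],d["tvec"],dict(rvec=d["rvec"],tvec=d["tvec"]))
print("C",-c[1].T@c[2])
for r in list(range(60,138)): 
    print(r,im[r,256].tolist(), g[r,252:262].mean().round(), round(ray(0,(257,r),80,c)[1],1)) if r>62 and (r<70 or 82<r<90 or r>108) else None
# silhouette cols
for r in range(72,134,4): print(r,g[r,236:280].astype(int).tolist())
```

```text
C [ 446.3535564  -267.57979426  348.54740236]
63 [129, 132, 128] 122.0 -217.4
64 [78, 83, 77] 82.0 -218.3
65 [61, 63, 61] 59.0 -219.1
66 [78, 78, 80] 76.0 -219.9
67 [108, 99, 81] 93.0 -220.8
68 [239, 204, 78] 167.0 -221.6
69 [237, 212, 82] 170.0 -222.5
83 [230, 196, 72] 167.0 -234.4
84 [133, 112, 51] 104.0 -235.3
85 [170, 171, 165] 163.0 -236.1
86 [178, 175, 168] 170.0 -237.0
87 [177, 177, 168] 168.0 -237.9
88 [171, 169, 162] 169.0 -238.8
89 [178, 175, 168] 169.0 -239.6
109 [175, 174, 166] 169.0 -257.4
110 [175, 171, 163] 169.0 -258.3
111 [174, 173, 165] 169.0 -259.2
112 [105, 105, 99] 99.0 -260.1
113 [77, 78, 78] 79.0 -261.0
114 [85, 86, 83] 80.0 -261.9
115 [84, 81, 82] 79.0 -262.9
116 [85, 84, 82] 82.0 -263.8
117 [82, 84, 83] 81.0 -264.7
118 [85, 85, 84] 80.0 -265.6
119 [81, 81, 79] 78.0 -266.5
120 [80, 81, 77] 79.0 -267.4
121 [83, 84, 81] 83.0 -268.4
122 [135, 131, 125] 130.0 -269.3
123 [167, 164, 155] 164.0 -270.2
124 [170, 167, 157] 164.0 -271.1
125 [171, 168, 160] 163.0 -272.1
126 [168, 170, 157] 164.0 -273.0
127 [170, 167, 159] 163.0 -273.9
128 [172, 170, 164] 164.0 -274.9
129
[... 3072 characters left out ...]
134, 109, 120, 127, 129, 132, 131, 135]
124 [102, 99, 96, 95, 100, 102, 94, 86, 99, 107, 117, 129, 132, 137, 146, 148, 153, 156, 157, 160, 164, 164, 170, 168, 173, 173, 171, 166, 167, 166, 223, 237, 221, 205, 183, 151, 120, 95, 118, 129, 129, 132, 134, 140]
128 [98, 97, 101, 106, 102, 104, 97, 90, 101, 113, 122, 129, 135, 138, 138, 149, 151, 155, 162, 162, 168, 166, 166, 171, 171, 166, 161, 165, 223, 236, 234, 230, 220, 198, 175, 138, 126, 134, 139, 135, 134, 137, 137, 137]
132 [92, 100, 103, 104, 106, 105, 98, 94, 102, 116, 122, 130, 141, 139, 150, 154, 155, 158, 165, 166, 170, 167, 166, 170, 179, 189, 237, 245, 241, 235, 232, 224, 210, 189, 168, 137, 136, 147, 134, 122, 122, 123, 130, 135]
```

Run:
```python
from h import *
d=np.load("w4.npz"); im=d["im"]; i=im.astype(int); ee=d["ee"]
c=(d["camera_matrix"],cv2.Rodrigues(d["rvec"])[0],d["tvec"],dict(rvec=d["rvec"],tvec=d["tvec"]))
for u,r in((256.3,76),(257,92),(257,104),(257.0,118),(257.7,126),(257.7,131)): print(r,ray(0,(u,r),65,c).round(1))
r=(i[...,0]>90)&(i[...,1]<60)&(i[...,2]<60);r[:200]=0;r[260:]=0;v,u=np.nonzero(r);print("tab",u.min(),u.max(),v.min(),v.max())
for row in (220,224,230,236,240): uu=np.nonzero(r[row])[0]; print(row,uu.min() if len(uu) else 0,uu.max() if len(uu) else 0)
p0=ee+np.array([0,0,17]);
for sy in(1,):
  for sz in(-14,14): print(sy,sz,proj(0,[p0+np.array([sx*10,sy*6,sz]) for sx in(-1,1)],c).round(1).tolist())
# same checks in top cam with axle
t=np.load("top0.npz")["im"].astype(int).mean(2)
for rr in (180,183,186): print(t[rr,338:364].astype(int).tolist())
for cc in (348,351,354,358): print(cc,t[170:198,cc].astype(int).tolist())
for uu in (344.5,352.5,356,360): print(ray("top",(uu,183),80).round(1))
```

```text
76 [ 446.2 -226.2   65. ]
92 [ 446.9 -240.8   65. ]
104 [ 446.9 -252.1   65. ]
118 [ 446.9 -265.5   65. ]
126 [ 447.6 -273.3   65. ]
131 [ 447.6 -278.3   65. ]
tab 239 273 220 242
220 248 265
224 242 270
230 241 271
236 240 272
240 239 273
1 -14 [[241.7, 223.5], [272.4, 223.5]]
1 14 [[239.1, 242.0], [275.2, 242.0]]
[135, 124, 189, 188, 187, 185, 155, 173, 173, 172, 172, 171, 171, 166, 131, 72, 72, 88, 179, 174, 174, 166, 120, 134, 143, 149]
[129, 125, 190, 190, 189, 191, 191, 199, 200, 200, 199, 201, 201, 198, 168, 86, 84, 100, 186, 186, 189, 185, 115, 152, 148, 145]
[101, 108, 179, 178, 180, 179, 146, 140, 141, 143, 144, 145, 145, 139, 106, 79, 64, 70, 122, 129, 134, 141, 154, 148, 148, 155]
348 [80, 79, 78, 78, 74, 76, 75, 93, 124, 152, 172, 187, 199, 199, 187, 168, 144, 105, 102, 112, 126, 135, 133, 138, 150, 149, 141, 142]
351 [76, 76, 74, 74, 77, 78, 78, 83, 115, 143, 166, 182, 196, 198, 187, 165, 139, 116, 122, 116, 111, 127, 129, 130, 130, 149, 164, 163]
354 [81, 82, 80, 78, 80, 82, 74, 73, 60, 56, 72, 82, 90, 84, 73, 59, 64, 104, 121, 124, 128, 138, 138, 133, 123, 132, 151, 152]
358 [75, 75, 72, 73, 75, 79, 75, 93, 128, 154, 174, 187, 192, 189, 175, 158, 134, 116, 133, 135, 133, 138, 132, 131, 135, 138, 141, 142]
[ 444.2 -240.1   80. ]
[ 444.4 -262.8   80. ]
[ 444.5 -272.8   80. ]
[ 444.6 -284.1   80. ]
```

Run:
```python
from h import *
a=np.load("w2.npz")["im"]; b=cv2.imread("pics/w3.png")[:,:,::-1]; c=np.load("w4.npz")["im"]
ims=[cv2.resize(x[205:255,230:284],None,fx=4.8,fy=8,interpolation=cv2.INTER_NEAREST) for x in (a,b,c)]
cv2.imwrite("pics/cmp.png",np.hstack(ims)[:,:,::-1])
for x in(a,b,c): print([x[r,250:263].mean(0).astype(int).tolist() for r in range(214,244,1)])
```

```text
[[32, 69, 150], [28, 64, 139], [20, 43, 95], [16, 35, 75], [17, 32, 61], [42, 36, 37], [90, 20, 18], [92, 18, 16], [91, 19, 18], [95, 20, 17], [132, 28, 25], [96, 19, 17], [90, 18, 16], [93, 18, 17], [130, 28, 25], [96, 21, 19], [92, 19, 17], [92, 18, 16], [94, 18, 16], [120, 26, 23], [95, 19, 17], [92, 18, 16], [95, 18, 16], [110, 21, 19], [126, 25, 23], [131, 26, 24], [134, 26, 23], [134, 26, 24], [83, 26, 26], [38, 34, 34]]
[[144, 119, 85], [156, 129, 93], [149, 123, 88], [133, 109, 78], [101, 85, 63], [47, 42, 38], [91, 19, 18], [94, 18, 17], [93, 20, 16], [105, 21, 20], [122, 26, 24], [98, 22, 19], [93, 18, 17], [96, 20, 18], [128, 27, 25], [98, 21, 19], [93, 19, 17], [85, 18, 16], [98, 18, 17], [119, 26, 23], [97, 19, 16], [95, 20, 18], [102, 21, 18], [117, 23, 21], [130, 25, 22], [134, 27, 23], [139, 28, 25], [138, 27, 23], [85, 28, 27], [39, 36, 35]]
[[246, 229, 186], [246, 230, 189], [248, 233, 193], [252, 239, 198], [234, 203, 159], [81, 69, 58], [101, 20, 19], [108, 21, 19], [108, 22, 20], [121, 26, 24], [142, 32, 29], [111, 23, 21], [107, 22, 21], [112, 24, 21], [147, 32, 29], [114, 25, 23], [108, 23, 21], [99, 21, 19], [114, 24, 22], [137, 29, 28], [114, 25, 23], [111, 24, 21], [118, 25, 22], [135, 28, 26], [151, 32, 29], [153, 30, 28], [158, 32, 30], [159, 33, 30], [100, 35, 33], [46, 43, 43]]
```

View pics/cmp.png

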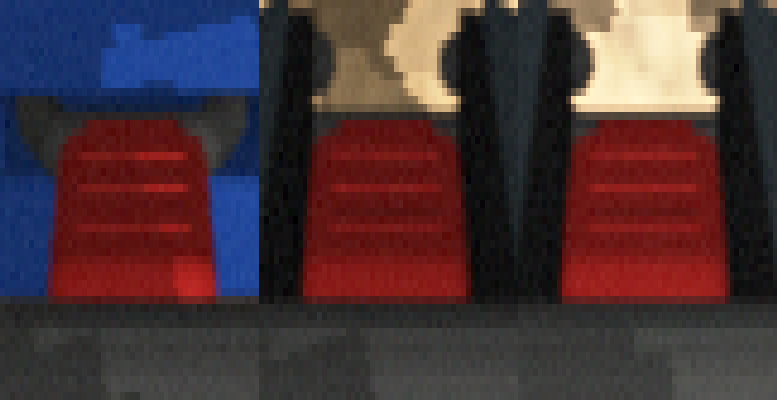

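>>> {"api": "apply_moves", "payload": {"plan": [{"jaw": 0.9,"delta_pos": [30,0.2,0],"spin": 0},{"jaw": 0.9,"delta_pos": [60,0.2,5],"spin": 0},{"jaw": 0.9,"delta_pos": [72.5,0.2,15],"spin": 0},{"jaw": 0.9,"delta_pos": [72.5,0.2,30],"spin": 0},{"jaw": 0.9,"delta_pos": [72.5,0.2,45],"spin": 0},{"jaw": 0.9,"delta_pos": [72.5,0.2,56],"spin": 0},{"jaw": 0.9,"delta_pos": [72.5,0.2,62],"spin": 0},{"jaw": 0.9,"delta_pos": [72.5,0.2,62],"spin": 0}]}}

```text
time_s: 7.7
ee_pos: [446.7, -266.5, 116.1]
ee_rot: [-179.9, -0.2, 90.0]
force: [0.9, -0.2, 0.1]
gripper_width: 19.9
```

Run:
```python
from h import *
s=env.state();print(s["time_s"],s["force"],s["gripper_width"],s["ee_pos"],s["ee_rot"])
c=cams.calibration("wrist");im=cams.grab_frame("wrist"); np.savez("w5.npz",im=im,ee=s["ee_pos"],**c);cv2.imwrite("pics/w5.png",cv2.resize(im[60:260,190:320],None,fx=3,fy=3,interpolation=cv2.INTER_NEAREST)[:,:,::-1])
im=cams.grab_frame("scene");cv2.imwrite("pics/s5.png",cv2.resize(im[160:270,290:420],None,fx=5,fy=5,interpolation=cv2.INTER_CUBIC)[:,:,::-1])
im=cams.grab_frame("top");cv2.imwrite("pics/t5.png",cv2.resize(im[140:230,280:400],None,fx=5,fy=5,interpolation=cv2.INTER_CUBIC)[:,:,::-1])
goto([446.8,-266.3,116],0)
```

```text
7.7 [ 0.85153014 -0.15578255  0.14517964] 19.896999138386107 [ 446.71351472 -266.4844276   116.06240333] [-1.79901607e+02 -1.53666845e-01  8.99750850e+01]
TCP [ 447.3 -266.6  117.1] rot [ 1.800e+02 -9.000e-02  8.999e+01] y-ang -0.01  delta [ 0.3 -0.5  1.1]  spin -0.0002
```

View pics/w5.png

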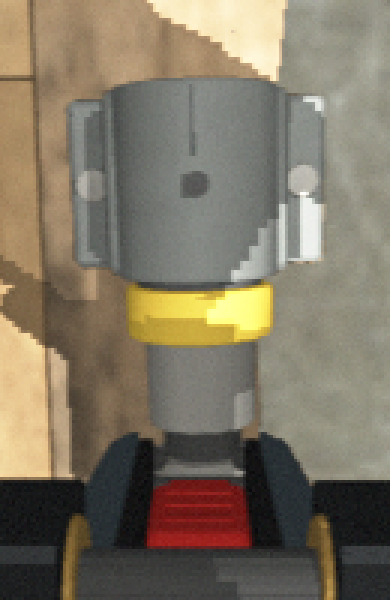

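View pics/s5.png

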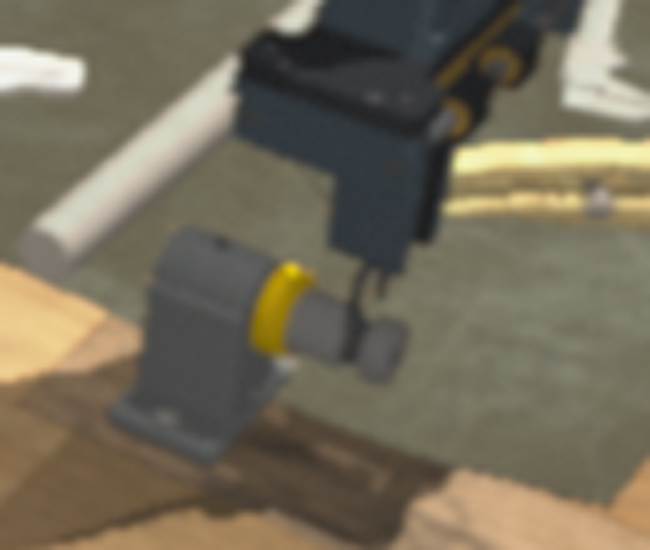

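The wrist view shows the axle centre at about column 257.8 against the tab at 256.4, so the clip needs a slight +x shift. In the scene view the near jaw sits right over the dark groove band. I'll lower gently.

>>> {"api": "apply_moves", "payload": {"plan": [{"jaw": 0.9,"delta_pos": [0,0.6,1],"spin": 0},{"jaw": 0.9,"delta_pos": [0,0.6,3],"spin": 0},{"jaw": 0.9,"delta_pos": [0,0.6,5],"spin": 0},{"jaw": 0.9,"delta_pos": [0,0.6,6.5],"spin": 0},{"jaw": 0.9,"delta_pos": [0,0.6,8],"spin": 0},{"jaw": 0.9,"delta_pos": [0,0.6,9],"spin": 0},{"jaw": 0.9,"delta_pos": [0,0.6,9],"spin": 0},{"jaw": 0.9,"delta_pos": [0,0.6,9],"spin": 0}]}}

```text
time_s: 8.85
ee_pos: [447.9, -266.6, 108.1]
ee_rot: [180.0, -0.1, 90.0]
force: [0.0, -0.6, -0.6]
gripper_width: 19.9
```

Run:
```python
from h import *
s=env.state();print(s["time_s"],s["force"],s["torque"],s["gripper_width"],s["ee_pos"],s["ee_rot"])
c=cams.calibration("wrist");im=cams.grab_frame("wrist"); np.savez("w6.npz",im=im,ee=s["ee_pos"],**c);cv2.imwrite("pics/w6.png",cv2.resize(im[60:260,190:320],None,fx=3,fy=3,interpolation=cv2.INTER_NEAREST)[:,:,::-1])
s=env.state();print(s["force"],s["ee_pos"])
im=cams.grab_frame("scene");cv2.imwrite("pics/s6.png",cv2.resize(im[190:250,330:390],None,fx=9,fy=9,interpolation=cv2.INTER_CUBIC)[:,:,::-1])
s=env.state();print(s["force"],s["ee_pos"])
```

```text
8.85 [ 0.02334719 -0.62815219 -0.61371873] [-0.10601635  0.06946342 -0.04336787] 19.879557166182227 [ 447.90008399 -266.62180584  108.08261703] [ 1.79993890e+02 -9.14584494e-02  8.99894058e+01]
[-0.32275653 -0.8078723  -0.80337436] [ 447.90035737 -266.62508748  108.07711828]
[-0.19324032 -0.05962295  0.15589845] [ 447.90795661 -266.60437708  108.07762839]
```

View pics/w6.png

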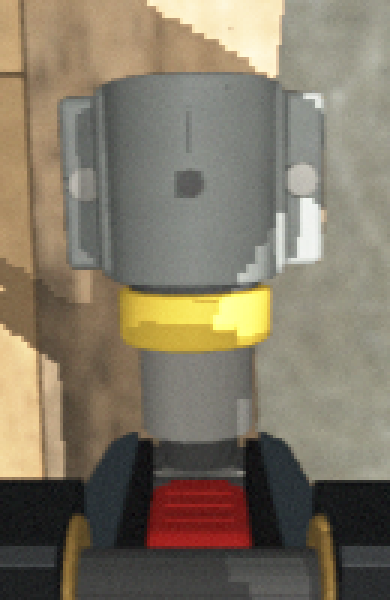

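View pics/s6.png

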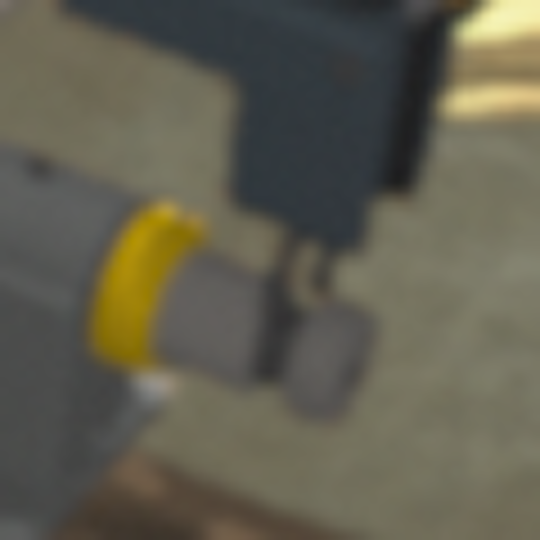

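No contact force yet and the axle and tab are centred (about 198 vs 199 in the crop). The jaw is entering the dark groove band. I'll go down another 2.5 mm.

>>> {"api": "apply_moves", "payload": {"plan": [{"jaw": 0.9,"delta_pos": [0,-0.2,0.5],"spin": 0},{"jaw": 0.9,"delta_pos": [0,-0.2,1],"spin": 0},{"jaw": 0.9,"delta_pos": [0,-0.2,1.5],"spin": 0},{"jaw": 0.9,"delta_pos": [0,-0.2,2],"spin": 0},{"jaw": 0.9,"delta_pos": [0,-0.2,2.5],"spin": 0},{"jaw": 0.9,"delta_pos": [0,-0.2,2.5],"spin": 0},{"jaw": 0.9,"delta_pos": [0,-0.2,2.5],"spin": 0},{"jaw": 0.9,"delta_pos": [0,-0.2,2.5],"spin": 0}]}}

```text
time_s: 9.95
ee_pos: [447.7, -266.6, 105.6]
ee_rot: [180.0, -0.1, 90.0]
force: [1.3, -0.2, -0.6]
gripper_width: 19.7
```

The clip is 4 mm below where it would have met the full axle, with no force, so it is in the groove. Continuing.

>>> {"api": "apply_moves", "payload": {"plan": [{"jaw": 0.9,"delta_pos": [0,0,0.5],"spin": 0},{"jaw": 0.9,"delta_pos": [0,0,1],"spin": 0},{"jaw": 0.9,"delta_pos": [0,0,1.5],"spin": 0},{"jaw": 0.9,"delta_pos": [0,0,2],"spin": 0},{"jaw": 0.9,"delta_pos": [0,0,2.5],"spin": 0},{"jaw": 0.9,"delta_pos": [0,0,3],"spin": 0},{"jaw": 0.9,"delta_pos": [0,0,3],"spin": 0},{"jaw": 0.9,"delta_pos": [0,0,3],"spin": 0}]}}

```text
time_s: 10.95
ee_pos: [447.7, -266.6, 102.6]
ee_rot: [180.0, -0.1, 90.0]
force: [-0.4, 0.1, 0.1]
gripper_width: 19.8
```

Run:
```python
from h import *
s=env.state();print(s["time_s"],s["force"],s["torque"],s["gripper_width"],s["ee_pos"],s["ee_rot"])
im=cams.grab_frame("scene");cv2.imwrite("pics/s7.png",cv2.resize(im[190:250,330:390],None,fx=9,fy=9,interpolation=cv2.INTER_CUBIC)[:,:,::-1])
```

```text
10.95 [-0.41319774  0.11197688  0.11338716] [-0.09105354  0.13701328  0.00396776] 19.835095467926422 [ 447.66724575 -266.59987301  102.59519466] [ 1.79997354e+02 -9.05089311e-02  8.99927074e+01]
```

View pics/s7.png

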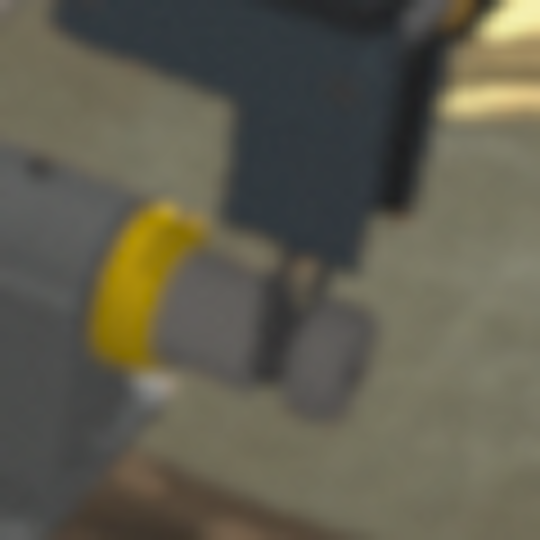

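Still free at 102.6 mm and inside the groove. Now I press in slow increments.

>>> {"api": "apply_moves", "payload": {"plan": [{"jaw": 0.9,"delta_pos": [0,0,0.7],"spin": 0},{"jaw": 0.9,"delta_pos": [0,0,1.4],"spin": 0},{"jaw": 0.9,"delta_pos": [0,0,2.1],"spin": 0},{"jaw": 0.9,"delta_pos": [0,0,2.8],"spin": 0},{"jaw": 0.9,"delta_pos": [0,0,3.5],"spin": 0},{"jaw": 0.9,"delta_pos": [0,0,4],"spin": 0},{"jaw": 0.9,"delta_pos": [0,0,4],"spin": 0},{"jaw": 0.9,"delta_pos": [0,0,4],"spin": 0}]}}

```text
time_s: 12.0
ee_pos: [447.9, -267.2, 99.7]
ee_rot: [179.9, -0.0, 90.0]
force: [-1.6, -0.7, 8.2]
gripper_width: 19.7
```

>>> {"api": "apply_moves", "payload": {"plan": [{"jaw": 0.9,"delta_pos": [0,0,1.3],"spin": 0},{"jaw": 0.9,"delta_pos": [0,0,1.6],"spin": 0},{"jaw": 0.9,"delta_pos": [0,0,1.9],"spin": 0},{"jaw": 0.9,"delta_pos": [0,0,2.2],"spin": 0},{"jaw": 0.9,"delta_pos": [0,0,2.5],"spin": 0},{"jaw": 0.9,"delta_pos": [0,0,2.8],"spin": 0},{"jaw": 0.9,"delta_pos": [0,0,3],"spin": 0},{"jaw": 0.9,"delta_pos": [0,0,3],"spin": 0}]}}

```text
time_s: 13.0
ee_pos: [447.8, -267.2, 96.8]
ee_rot: [179.9, -0.0, 90.0]
force: [-1.0, 0.8, 3.6]
gripper_width: 19.3
```

Run:
```python
from h import *
s=env.state();print(s["time_s"],s["force"],s["torque"],s["gripper_width"],s["ee_pos"],s["ee_rot"])
```

```text
13.0 [-1.01676588  0.76620842  3.57796005] [-0.16170944  0.38309215 -0.02625187] 19.301007703515946 [ 447.83087358 -267.15425112   96.8243763 ] [ 1.79944398e+02 -9.01670522e-03  9.00067979e+01]
```

>>> {"api": "apply_moves", "payload": {"plan": [{"jaw": 0.9,"delta_pos": [0,0,1],"spin": 0},{"jaw": 0.9,"delta_pos": [0,0,1.7],"spin": 0},{"jaw": 0.9,"delta_pos": [0,0,2.4],"spin": 0},{"jaw": 0.9,"delta_pos": [0,0,3.1],"spin": 0},{"jaw": 0.9,"delta_pos": [0,0,3.8],"spin": 0},{"jaw": 0.9,"delta_pos": [0,0,4.5],"spin": 0},{"jaw": 0.9,"delta_pos": [0,0,5],"spin": 0},{"jaw": 0.9,"delta_pos": [0,0,5],"spin": 0}]}}

```text
time_s: 14.0
ee_pos: [447.6, -267.0, 91.4]
ee_rot: [180.0, -0.0, 90.0]
force: [0.1, -0.7, -5.7]
gripper_width: 19.7
```

The force changed sign, so the clip is now pulling itself on. I'll follow it down to the seat.

>>> {"api": "apply_moves", "payload": {"plan": [{"jaw": 0.9,"delta_pos": [0,0,0.8],"spin": 0},{"jaw": 0.9,"delta_pos": [0,0,1.6],"spin": 0},{"jaw": 0.9,"delta_pos": [0,0,2.4],"spin": 0},{"jaw": 0.9,"delta_pos": [0,0,3.2],"spin": 0},{"jaw": 0.9,"delta_pos": [0,0,4],"spin": 0},{"jaw": 0.9,"delta_pos": [0,0,4.6],"spin": 0},{"jaw": 0.9,"delta_pos": [0,0,4.6],"spin": 0},{"jaw": 0.9,"delta_pos": [0,0,4.6],"spin": 0}]}}

```text
time_s: 15.0
ee_pos: [447.7, -267.1, 86.8]
ee_rot: [180.0, -0.0, 90.0]
force: [-0.6, 0.0, 0.1]
gripper_width: 19.5
```

Run:
```python
from h import *
s=env.state();print(s["time_s"],s["force"],s["torque"],s["gripper_width"],s["ee_pos"],s["ee_rot"])
im=cams.grab_frame("scene");cv2.imwrite("pics/s8.png",cv2.resize(im[190:250,330:390],None,fx=9,fy=9,interpolation=cv2.INTER_CUBIC)[:,:,::-1])
```

```text
15.0 [-0.62111799  0.02626478  0.12577165] [-0.20515746  0.10421364  0.01132634] 19.5441475834481 [ 447.71059174 -267.14276315   86.79051775] [ 1.79966322e+02 -2.10983435e-02  9.00033905e+01]
```

View pics/s8.png

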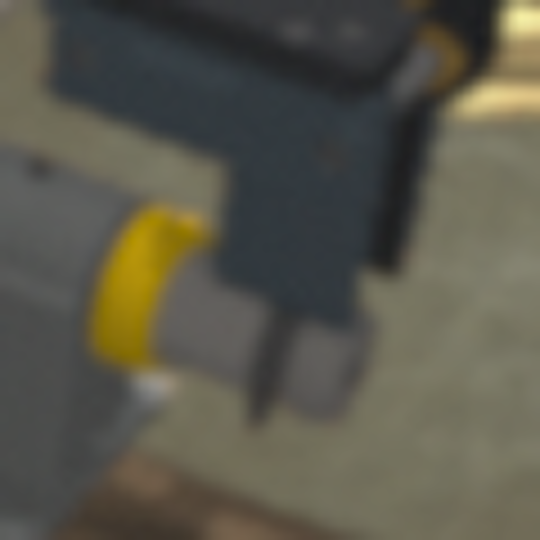

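The jaws now reach below the axle in the groove. A light extra push will confirm the bridge is seated.

>>> {"api": "apply_moves", "payload": {"plan": [{"jaw": 0.9,"delta_pos": [0,0,0.3],"spin": 0},{"jaw": 0.9,"delta_pos": [0,0,0.6],"spin": 0},{"jaw": 0.9,"delta_pos": [0,0,0.9],"spin": 0},{"jaw": 0.9,"delta_pos": [0,0,1.2],"spin": 0},{"jaw": 0.9,"delta_pos": [0,0,1.5],"spin": 0},{"jaw": 0.9,"delta_pos": [0,0,1.5],"spin": 0},{"jaw": 0.9,"delta_pos": [0,0,1.5],"spin": 0},{"jaw": 0.9,"delta_pos": [0,0,1.5],"spin": 0}]}}

```text
time_s: 16.05
ee_pos: [447.8, -267.2, 86.1]
ee_rot: [179.9, -0.0, 90.0]
force: [-2.0, 1.1, 7.1]
gripper_width: 19.5
```

Seated: 7 N of resistance with the bore at z ≈ 65. I'll unload, open and lift away.

>>> {"api": "apply_moves", "payload": {"plan": [{"jaw": 0.9,"delta_pos": [0,0,0.2],"spin": 0},{"jaw": 0.7,"delta_pos": [0,0,0.0],"spin": 0},{"jaw": 0.5,"delta_pos": [0,0,0],"spin": 0},{"jaw": 0.2,"delta_pos": [0,0,0],"spin": 0},{"jaw": 0.2,"delta_pos": [0,0,0],"spin": 0},{"jaw": 0.2,"delta_pos": [0,0,0],"spin": 0},{"jaw": 0.2,"delta_pos": [0,0,0],"spin": 0},{"jaw": 0.2,"delta_pos": [0,0,0],"spin": 0}]}}

```text
time_s: 17.05
ee_pos: [447.8, -267.2, 86.1]
ee_rot: [179.9, -0.0, 90.0]
force: [-0.1, -0.4, -0.1]
gripper_width: 73.1
```

>>> {"api": "apply_moves", "payload": {"plan": [{"jaw": 0.2,"delta_pos": [0,0,-5],"spin": 0},{"jaw": 0.2,"delta_pos": [0,0,-15],"spin": 0},{"jaw": 0.2,"delta_pos": [0,0,-30],"spin": 0},{"jaw": 0.2,"delta_pos": [0,0,-50],"spin": 0},{"jaw": 0.2,"delta_pos": [0,0,-75],"spin": 0},{"jaw": 0.2,"delta_pos": [-30,0,-100],"spin": 0},{"jaw": 0.2,"delta_pos": [-70,0,-110],"spin": 0},{"jaw": 0.2,"delta_pos": [-75,0,-110],"spin": 0}]}}

```text
time_s: 18.05
ee_pos: [448.3, -344.6, 198.2]
ee_rot: [179.8, 0.2, 89.9]
force: [-0.6, 0.5, -0.2]
gripper_width: 73.0
```

Run:
```python
from h import *
s=env.state();print(s["time_s"],s["force"],s["gripper_width"],s["ee_pos"])
c=cams.calibration("wrist");w=cams.grab_frame("wrist"); sc=cams.grab_frame("scene"); np.savez("w9.npz",im=w,ee=s["ee_pos"],**c)
a=cv2.resize(w[60:180,200:320],(400,400),interpolation=cv2.INTER_CUBIC); b=cv2.resize(sc[195:255,325:385],(400,400),interpolation=cv2.INTER_CUBIC)
cv2.imwrite("pics/f9.png",np.hstack([a,b])[:,:,::-1]); cv2.imwrite("pics/s9.png",sc[:,:,::-1])
for z in (117,): print(proj("wrist",[[447.3,-265,z]]))
```

```text
18.05 [-0.55209348  0.50925364 -0.23653864] 73.03003700744524 [ 448.28350191 -344.60274902  198.16350032]
[[256.39497075 112.81579449]]
```

View pics/f9.png

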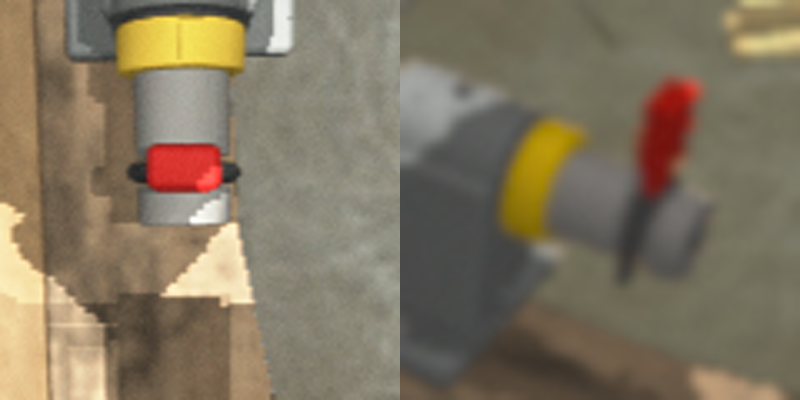

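View pics/s9.png

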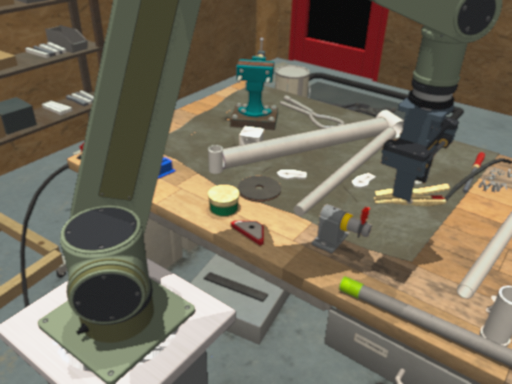

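The clip stands upright with its tab square over the groove, and the tin (224,200) and magnet (249,231) have not moved. One last height check, then I hand in.

Run:
```python
from h import *
im=cv2.imread("pics/s9.png")[:,:,::-1].astype(int); r=(im[...,0]>110)&(im[...,1]<70)&(im[...,2]<70); m=np.zeros(r.shape,bool); m[195:235,350:385]=r[195:235,350:385]; v,u=np.nonzero(m); print(u.min(),u.max(),v.min(),v.max())
for h in (0,2,5):
    q=proj("scene",[[447.3+a,-266+b,103+h+cc] for a in(-10,10) for b in(-6,6) for cc in(-14,14)]); print(h,q.min(0),q.max(0))
print(env.job_done())
```

```text
361 368 207 221
0 [358.26815168 205.12565287] [369.6968675  222.45614066]
2 [358.40238259 204.34410659] [369.84465115 221.69038452]
5 [358.60427718 203.16858946] [370.06693483 220.53860448]
the job is handed in; nothing more can be done
None
```

The clip is on the axle, pressed down into the groove and released, and the job was handed in at about 18 s.

**What I did:** I lifted the clip straight up out of the blue block and found the groove with the wrist camera, about 29 mm out from the roller face. I lowered the clip into it and pressed in small steps.

**Checks while pressing:**
- **Groove:** the clip went below the full-axle contact height with no force, so it was in the groove.
- **Forces:** readings were about 8 N while the jaws spread, then −5.7 N as the clip pulled itself on. On the bridge they reached 7 N, with the ring centre at the axle's height. Force was only read at the end of each one-second move, so brief peaks in between were not recorded.

**Checks after letting go:**
- The clip stands upright over the groove with its jaws below the axle.
- The tab's height in the scene camera matches the fully seated prediction to within about 2 pixels.
- The tin and magnet look unmoved by eye; I did not measure them.
- I did not do a separate pull test.

**Disagreement:** the top and wrist cameras disagreed by roughly 4 mm in y on where the clip stood in its block, and by 2–3 mm on the groove. I aimed between them, and the lack of force on the way down confirmed the position.

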